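# Feed a wooden blank under the hold-down press and hold it clamped

### The arm

A 6-joint arm with a two-finger parallel gripper is mounted at the origin on the work surface. World frame = base frame: x ahead of the robot, y to its left, z up, the work surface at z = 0. Lengths are in mm, angles in rad, forces in N, time in s.
With the tool pointing down it reaches from about 350 to 775 mm from the base axis. Payload 7.3 kg.
Tool frame: the origin (TCP) lies midway between the tips of the shut fingers; the grasp point (between the pads) lies 19 mm behind it; z points along the fingers, y is the line along which they close (so a half turn about z gives the same grasp; the last joint's range is limited). The gripper opens to 92 mm and grips with 3 to 60 N. Pads are 19 mm wide; open, the fingers measure 130 mm over their backs; the gripper's body (75 mm by 190 mm) begins 47 mm behind the grasp point.
Start: joints at [1, 0.342, 1.524, -0, 1.275, -0.146], TCP at [216.361, 478.365, 226.741] pointing down, gripper open.
Joint ranges: [-2.53, 2.53], [-0.77, 2.02], [0.04, 2.7], [-1, 4.14], [0.28, 2.66], [-3.11, 3.11]. Speed limits (rad/s): [2.57, 2.57, 3.14, 3.14, 3.14, 3.14].

### API

Orientations are given as [roll, pitch, yaw] about the fixed x, y, z axes, in that order (R = Rz(yaw) Ry(pitch) Rx(roll)).
In Python, from plant import * gives the robot as it stands.
- The arm moves only by the tool step_arm, never from a script. Its argument "deltas" is one flat list of numbers, 5 for each row, row after row: the shift along the world's x, y, z in mm, then the turn about the world's z in degrees, then the finger opening in mm, from 0 to 91.8. In form: [tx, ty, tz, turn, gripper, tx, ty, tz, turn, gripper, ...]. A call has exactly 10 rows; each row shifts and turns the commanded pose from where the row before left it; what a row does not reach is not made up. A row lasts 1/8 s, in which the tool goes at most 62.5 mm and 10.7 degrees, less where a joint would pass 70% of its speed; a pose out of reach is approached as far as the arm can. A call is refused whole if a number of a shift passes 62.5 or a number of a turn 10.7, either way. A call with a gripper value outside its range is refused whole. The fingers move at their own pace and stop on an object; the grip force is fixed at half the most. Time passes only in rows, so rows that do not move let the fingers close, or fill a call up. It gives the time, the measured TCP pose, the force, the opening and the grip force at its end, in the units of the state.
- get_obs(): the state, without advancing time (a new reading comes with each control period).
- capture(name): name is "side" or "top"; returns the picture (384x512x3 uint8, red, green, blue); there is no depth.
- camera_params(name): a dict with "mtx" (3x3 intrinsics, pixels), "rvec" (rotation vector, rad) and "tvec" (3), from world to camera coordinates, as OpenCV has them. Camera axes: x right, y down, z forward; pixel columns grow to the right and rows downward; lengths in mm; the calibration is good to about 2 mm. A picture is of the moment at which its call begins. camera_params takes no time and is no camera call.
- close_job(): hands the job in; it is judged then, once.
The state is a dict: "time": time; "joint_positions": joint angles; "dq": joint speeds; "tau": joint torques, N m; "tool_pos": TCP position; "tcp_rot": TCP orientation; "contact_force": force on the tool from outside, world axes, zero at the start; "moment": the same for the moment, N m; "grip_width": finger opening in mm; "finger_force": force on a finger pad.
Only numpy, scipy, OpenCV 4.12 (cv2) and the standard library are available. Lean on these libraries where they do the work, as an engineer would, in place of code of your own. Each camera call takes 0.05 s, during which the arm holds its last target. There are 200 camera calls.

### The job

On the small hold-down jig, first push the spring ejector slide fully in so that the wooden blank comes out of its roofed pocket and stands under the rubber pad, and let the slide spring back. Then flip the safety catch all the way over, out of the lever's way, and only after that pull the lever by its wooden crossbar towards the near side of the jig as far as it goes, so that the pad presses on the blank. Finish while holding the lever pulled (it springs up if released), and leave the other things on the bench where they are.

Things in the scene. Friction and masses are not known exactly. Their poses are not given: they have to be found in the camera images.
- jig: The hold-down jig, fixed: a 12 mm plywood base carrying a lever press. Origin on the bench surface under the lever's pivot; x points away from the robot (near side -x), y left, z up; it stands turned by up to 0.3 rad. Base: x -130 to 70, y -45 to 120 mm, plus a feed plate x -130 to -30, y -220 to -45.
- bed (a point): Point on the bed (top of the base) below the pad, at jig x -80, y 0: the blank's place; axes as the jig's. A channel 64 mm wide runs along y through it: at y -100 to -30 mm a roofed pocket (roof top 51 mm above the bench, 40 mm slot along its middle), then the open bed, with a 34 mm back fence, a 10 mm front lip and a 22 mm end stop at y = 24.
- blank: The loose wooden blank, 60 x 44 x 30 mm (x, y, z), origin at the centre of its underside. It starts inside the roofed pocket, 67 to 75 mm to the -y side of the bed, lying on the base, its axes parallel to the jig's. About 65 g.
- ejector (a joint): Travel of the steel ejector slide in m: 0 at rest, 0.076 pushed fully in, to the jig's +y. A spring (2 N, growing to 7 N) brings it back when let go. Its pusher plate drives the blank; at full travel the blank stands centred on the bed.
- ejector_tab (a point): Middle of the top edge of the slide's upright thumb tab, 70 mm above the bench; it moves with the slide. The tab is 30 mm wide (jig x), 12 mm thick (jig y), standing free down to 33 mm above the bench, with nothing on its -y side but low rails (24 mm above the bench); push its -y face towards +y.
- catch (a joint): Angle of the steel safety catch in rad: 0 on (its bar lies level in front of the lever's stem and blocks it), 1.5 fully flipped over. Stays where it is left by friction (about 0.07 N m).
- catch_hinge (a point): The catch's axle, along the jig's x axis, 175 mm above the bench, on a post 70 mm to the +y side of the lever. The point lies in the middle of the thumb tab's width. The catch is an L: a bar 88 mm long from the axle to -y, lying 47 mm to the +x side of this point, and a thumb tab standing straight up from the axle at angle 0.
- catch_tab (a point): Middle of the upper end of the catch's thumb tab, 56 mm from the axle; moves with it. The tab is 22 mm wide (jig x) and 8 mm thick. Push it from its -y side towards +y and down, about the axle: the bar then swings up, and at 1.5 rad the tab lies level, pointing to +y. Between the tab and the lever's arm (16 mm wide, in the plane y = 0 of the jig) about 55 mm are free.
- lever (a joint): Angle of the press lever in rad: 0 at rest, 0.55 at its stop. A spring drives it back to 0 from anywhere. With the catch on it moves only a few hundredths before the catch stops it.
- lever_hinge (a point): The lever's pivot, 90 mm above the bench over the jig's origin; the axis runs along the jig's y. The steel stem rises 150 mm from here to the crossbar, leaning 0.35 rad to +x at rest and 0.20 rad to -x at the stop; an arm reaches out to -x above the bed and carries the pad.
- crossbar: The wooden crossbar (a sleeve that turns freely on its axis) at the top of the lever: 16 mm round, 80 mm long along the jig's y, origin at its middle, 150 mm from the pivot. Pull it to -x in an arc about the pivot; it needs about 3 N at first and some 12 to 17 N at the stop with the blank clamped. It can be pinched from above or hooked from behind.
- pad: The round rubber pad, 24 mm across, under the lever's arm, on a spring of 1500 N/m inside the arm; origin at the centre of its lower face. At rest it is about 40 mm above the blank's top; it meets the blank at a lever angle of about 0.44 and its spring gives up to about 13 N on the blank at the lever's stop.
- sander_a: Bystander: wooden sanding block 70 x 38 x 30 mm, lying beside the jig.
- sander_b: Bystander: cork sanding block 85 x 40 x 28 mm, lying beside the jig.
- tape: Bystander: roll of paper tape 100 mm across, 25 mm high, lying flat beyond the jig.
- glue: Bystander: white glue bottle 150 mm tall, 56 mm across.
- driver: Bystander: screwdriver with a dark wooden handle, lying flat.
- carton: Bystander: small carton 100 x 70 x 50 mm.
- pencils: Bystander: blue tin, 80 mm across, 100 mm tall, with pencils, about 165-190 mm tall in all.
Not all that is in view belongs to the job. What is shaped like the blank but pink or yellow is not meant.

How it is judged:
By the outcome, as a careful person would: the job done as asked, in the order asked, and still so for the second after the job is handed in, while the arm keeps its last pose, push and grip.
It also fails if it takes over 56 s, if anything falls off the work surface, if the arm or the gripper's body presses on something with over 40 N, if the wrist force passes 120 N, or if a joint passes its speed limit or range.

## Working session

There is one attempt and no reset: what is moved stays moved. The work goes in short steps, Python scripts to look and compute and a tool call to move; the robot and the scene stay as the last step left them, time stands still between calls to the robot, and variables do not carry over. Pictures are saved under pics/ and viewed, at most 10 in all, crops included, and the job is handed in when it is done.

Besides the shell and the picture viewer there is one more tool, called after ">>>" by a JSON object that holds its "fn" and its "kwargs", one argument or row to a line. step_arm: Moves the arm, as the interface text tells. Its arguments: {"type":"object","properties":{"deltas":{"type":"array","items":{"type":"number"}}},"required":["deltas"]}

```bash
mkdir -p pics; ls; python3 - <<'E'
from plant import *
import cv2
for n in("side","top"):
    im=capture(n); cv2.imwrite(f"pics/{n}0.png",im[:,:,::-1]); p=camera_params(n); print(n,p)
o=get_obs();print(o)
a=cv2.imread("pics/side0.png");b=cv2.imread("pics/top0.png")
E
```

```text
pics
side {'mtx': array([[433.3202341 ,   0.        , 254.99993948],
       [  0.        , 433.3202341 , 197.01536536],
       [  0.        ,   0.        ,   1.        ]]), 'rvec': array([ 0.21421147, -2.80382956,  1.25392493]), 'tvec': array([ 547.81016771,  189.25229355, 1518.78038882])}
top {'mtx': array([[461.48913301,   0.        , 252.97881923],
       [  0.        , 461.48913301, 194.2905901 ],
       [  0.        ,   0.        ,   1.        ]]), 'rvec': array([ 2.19592916, -2.1647011 ,  0.06692954]), 'tvec': array([ -24.10019963,  553.95256933, 1506.30382177])}
{'time': 0.1, 'joint_positions': array([ 1.00003891e+00,  3.42643897e-01,  1.52489988e+00, -2.27533356e-07,
        1.27539890e+00, -1.46001750e-01]), 'dq': array([ 0.00061259, -0.00181522, -0.00347702,  0.00109989,  0.00127681,
        0.00058483]), 'tau': array([ 1.73630360e-03, -4.32003880e+01, -2.44695443e+01,  7.20090070e-02,
        5.26188430e-02, -9.12762721e-05]), 'tool_pos': array([216.13938252, 478.05671766, 226.12675156]), 'tcp_rot': array([-3.14025696e+00, -1.96191358e-04,  2.71683692e+00]), 'contact_force': array([ 1.19797444, -0.07807709, -0.2096967 ]), 'moment': array([ 0.01043977, -0.01065693,  0.04647143]), 'finger_force': 0.0, 'grip_width': 91.63606536783443}
```

View pics/side0.png

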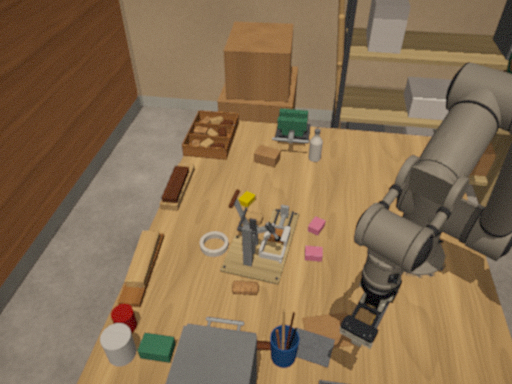

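View pics/top0.png

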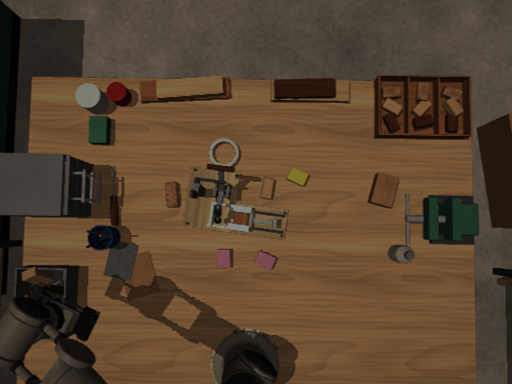

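The side view shows the jig at about (260,240). In the top view it is at about (235,205), with the feed plate running right to (288,225). The pink blocks at top (223,258) and (265,260) and the yellow one at (298,177) are decoys. The blank shows brown through the roof slot at about (240,217). Next I'll crop close.

```bash
python3 - <<'E'
import cv2
b=cv2.imread("pics/top0.png")[155:245,175:300]; cv2.imwrite("pics/topc.png",cv2.resize(b,None,fx=6.4,fy=6.4,interpolation=cv2.INTER_CUBIC))
a=cv2.imread("pics/side0.png")[185:285,210:335]; cv2.imwrite("pics/sidec.png",cv2.resize(a,None,fx=6,fy=6,interpolation=cv2.INTER_CUBIC))
E
```

```text
(no output)
```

View pics/topc.png

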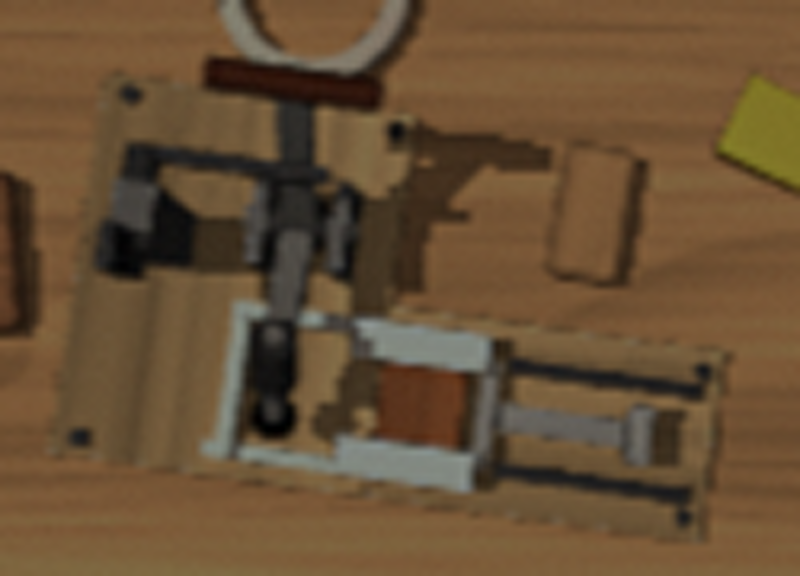

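View pics/sidec.png

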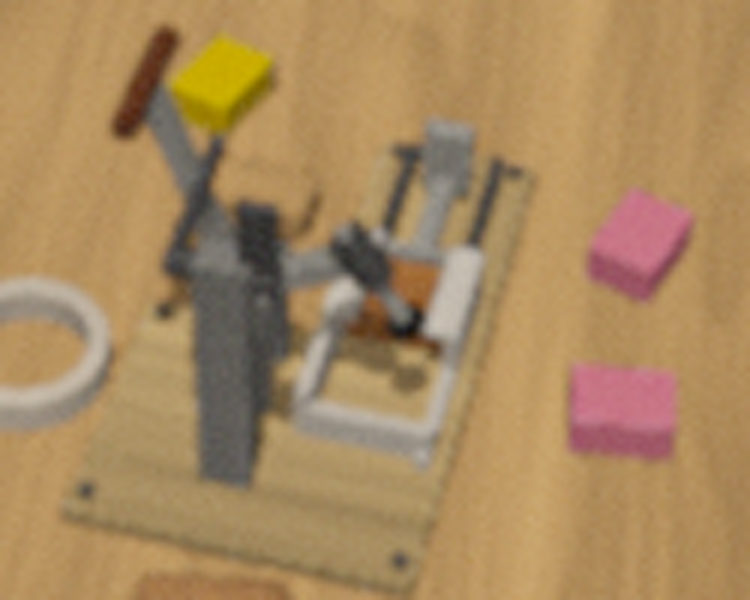

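The crops show:
- **Crossbar:** top crop (293,83), side crop (146,83).
- **Ejector tab:** top crop (640,435), side crop (450,135).
- **Catch tab, dark:** top crop (120,250), side crop (258,210).
- **Blank:** red-brown, in the roof slot at top crop (420,405).
- **Look-alikes:** the pale block at top crop (600,213) (wooden sander), the pink and yellow blocks, and the cork block at the left edge. The blank in the pocket is the right one.

```bash
cat > h.py <<'E'
import numpy as np,cv2
from plant import *
P={n:camera_params(n) for n in("side","top")}
def ray(n,uv):
    p=P[n];R=cv2.Rodrigues(np.array(p["rvec"]))[0];t=np.array(p["tvec"])
    d=R.T@np.linalg.solve(p["mtx"],[uv[0],uv[1],1]);return -R.T@t,d/np.linalg.norm(d)
def plane(n,uv,z):
    c,d=ray(n,uv);return c+d*(z-c[2])/d[2]
def tri(ut,us):
    c1,d1=ray("top",ut);c2,d2=ray("side",us)
    s=np.linalg.lstsq(np.c_[d1,-d2],c2-c1,rcond=None)[0]
    a,b=c1+s[0]*d1,c2+s[1]*d2;return (a+b)/2,np.linalg.norm(a-b)
def proj(n,X):
    p=P[n];return cv2.projectPoints(np.array([X],float),np.array(p["rvec"]),np.array(p["tvec"]),p["mtx"],None)[0][0,0]
T=lambda u,v:(175+(u+.5)/6.4-.5,155+(v+.5)/6.4-.5)
S=lambda u,v:(210+(u+.5)/6-.5,185+(v+.5)/6-.5)
def fit(J,W):
    J,W=np.array(J,float),np.array(W)[:,:2];a,b=J.mean(0),W.mean(0);H=(J-a),(W-b)
    th=np.arctan2((H[0][:,0]*H[1][:,1]-H[0][:,1]*H[1][:,0]).sum(),(H[0]*H[1]).sum())
    R=np.array([[np.cos(th),-np.sin(th)],[np.sin(th),np.cos(th)]]);o=b-R@a
    return o,th,np.linalg.norm(W-(J@R.T+o),axis=1)
E
python3 - <<'E'
from h import *
np.set_printoptions(precision=1,suppress=True)
J=[(70,120),(70,-45),(-130,120),(-30,-220),(-130,-220)]
W=[plane("top",T(*p),12) for p in[(112,75),(410,115),(55,455),(727,350),(705,540)]]
o,th,r=fit(J,W);print("top",o,th,r)
J2=[(70,120),(-130,120),(-130,-220),(-30,-220)]
W2=[plane("side",S(*p),12) for p in[(65,515),(410,590),(535,175),(388,148)]]
o2,th2,r2=fit(J2,W2);print("side",o2,th2,r2)
o3,th3,r3=fit(J+J2,W+W2);print("both",o3,th3,r3)
c,s=np.cos(th3),np.sin(th3);R=np.array([[c,s],[-s,c]])
for n,t,u in[("bar",(293,83),(146,83)),("barL",(207,72),(125,130)),("barR",(380,95),(168,35)),("ej",(642,436),(450,132)),("catch",(120,250),(258,212)),("padtop",(272,412),(405,320))]:
    X,g=tri(T(*t),S(*u));print(n,X,"gap",g,"jig",R@(X[:2]-o3))
E
```

```text
top [562.4  81. ] -0.1142363540543371 [3.5 4.5 1.5 1.1 0.5]
side [558.2  85.3] -0.12470959846304899 [2.2 4.3 2.8 3.9]
both [560.6  82.9] -0.12004923115094109 [5.  3.6 4.3 2.7 4.6 4.1 1.1 4.6 8.1]
bar [612.4  75.8 232.2] gap 4.077230330841334 jig [52.2 -0.9]
barL [616.4 114.2 233.1] gap 4.6737131892966515 jig [51.6 37.7]
barR [607.5  36.8 233.1] gap 3.7774106473007456 jig [ 52.1 -40.2]
ej [459.5 -87.9  66.9] gap 3.1692417554044447 jig [ -80.  -181.7]
catch [538.7 152.9 222.5] gap 1.1679203474418585 jig [-30.2  66.8]
padtop [467.6  94.5  91.8] gap 4.504418599002753 jig [-93.7   0.4]
```

Positions check out: the crossbar's height and jig offset (52, -1, 232) match the expected (51, 0, 231). The jig is at about (561, 83), turned -0.118 rad. I'll move with the fingers shut to the -y side of the ejector tab.

>>> {"fn": "step_arm", "kwargs": {
  "deltas": [20,-50,4,2,0,20,-50,4,2,0,20,-50,4,2,0,20,-50,4,2,0,20,-50,4,2,0,20,-50,4,2,0,20,-50,4,2,0,20,-50,4,2,0,20,-50,4,2,0,20,-50,4,0,0]
}}

```text
time: 1.35
tool_pos: [416.6, -23.4, 266.8]
tcp_rot: [3.141, -0.0, 3.031]
contact_force: [1.0, 0.9, 0.0]
grip_width: 0.9
finger_force: 0.0
```

>>> {"fn": "step_arm", "kwargs": {
  "deltas": [13,-35,0,0,0,13,-35,0,0,0,13,-35,0,0,0,0,0,-40,0,0,0,0,-40,0,0,0,0,-40,0,0,0,0,-40,0,0,0,0,-35,0,0,0,0,-25,0,0,0,0,0,0,0]
}}

```text
time: 2.6
tool_pos: [454.0, -126.0, 45.1]
tcp_rot: [3.14, -0.004, 3.031]
contact_force: [0.0, -0.1, 1.1]
grip_width: 0.3
finger_force: 0.0
```

```bash
python3 - <<'E'
from h import *
im=capture("side");b=im[185:285,210:335,::-1];cv2.imwrite("pics/s1.png",cv2.resize(b,None,fx=4,fy=4,interpolation=cv2.INTER_CUBIC))
o=get_obs();print(o["tool_pos"],o["contact_force"])
E
```

```text
[ 454.94299441 -126.43111841   46.39886025] [-0.17425674 -0.27119825  0.37932904]
```

View pics/s1.png

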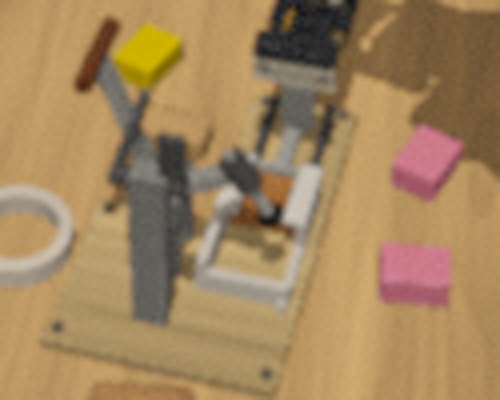

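The finger stands directly behind the tab at (300,90) in the crop. I'll push slowly along jig +y.

>>> {"fn": "step_arm", "kwargs": {
  "deltas": [1,9,0,0,0,1,9,0,0,0,1,8,0,0,0,1,8,0,0,0,1,8,0,0,0,1,8,0,0,0,1,8,0,0,0,1,8,0,0,0,1,8,0,0,0,1,6,0,0,0]
}}

```text
time: 3.9
tool_pos: [465.6, -46.6, 47.0]
tcp_rot: [-3.141, 0.001, 3.031]
contact_force: [-2.6, -6.4, 5.9]
grip_width: 0.3
finger_force: 3.7
```

>>> {"fn": "step_arm", "kwargs": {
  "deltas": [0.4,3,0,0,0,0.4,3,0,0,0,0.3,2,0,0,0,0.2,1.5,0,0,0,0.1,1,0,0,0,0,1,0,0,0,0,1,0,0,0,0,1,0,0,0,0,0,0,0,0,0,0,0,0,0]
}}

```text
time: 5.15
tool_pos: [467.1, -34.1, 47.1]
tcp_rot: [-3.14, 0.001, 3.031]
contact_force: [-1.1, -10.7, 5.9]
grip_width: 0.2
finger_force: 5.5
```

>>> {"fn": "step_arm", "kwargs": {
  "deltas": [0,1,0,0,0,0,1,0,0,0,0,1,0,0,0,0,0,0,0,0,0,0,0,0,0,0,0,0,0,0,0,0,0,0,0,0,0,0,0,0,0,0,0,0,0,0,0,0,0,0]
}}

```text
time: 6.4
tool_pos: [467.2, -33.7, 47.2]
tcp_rot: [-3.136, 0.002, 3.032]
contact_force: [-3.6, -26.3, 5.1]
grip_width: 0.5
finger_force: 13.3
```

```bash
python3 - <<'E'
from h import *
im=capture("side");b=im[185:285,210:335,::-1];c=capture("top")[155:245,175:300,::-1]
r=lambda x:cv2.resize(x,(500,400) if x.shape[0]==100 else (500,360),interpolation=cv2.INTER_CUBIC)
cv2.imwrite("pics/s2.png",cv2.resize(np.vstack([r(b),r(c)]),(395,600)))
E
```

```text
(no output)
```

View pics/s2.png

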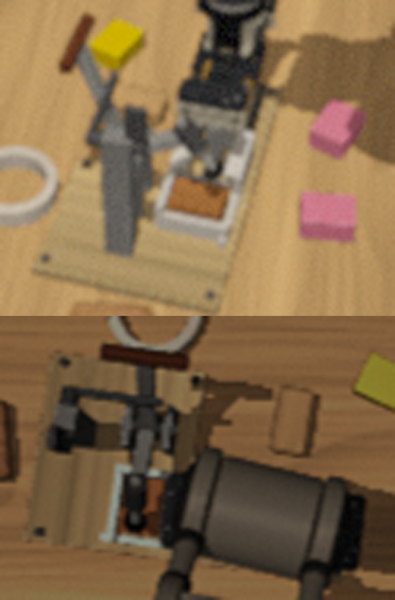

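It is at the hard stop (26 N, no further travel), and the blank stands under the pad at (195,197) in the upper crop. I'll retract so the slide springs back, then rise.

>>> {"fn": "step_arm", "kwargs": {
  "deltas": [-1,-6,0,0,0,-1,-12,0,0,0,-1,-14,0,0,0,-2,-16,0,0,0,-2,-16,0,0,0,-2,-18,0,0,0,-2,-18,0,0,0,0,0,0,0,0,0,0,40,0,0,0,0,60,0,0]
}}

```text
time: 7.75
tool_pos: [454.4, -129.0, 146.3]
tcp_rot: [3.139, -0.005, 3.031]
contact_force: [1.1, -0.4, -0.8]
grip_width: 0.5
finger_force: 0.0
```

>>> {"fn": "step_arm", "kwargs": {
  "deltas": [0,0,60,0,0,0,0,60,0,0,0,0,30,0,0,15,50,0,0,0,15,50,0,0,0,15,50,0,0,0,15,50,0,0,0,15,53,0,0,0,0,0,0,0,0,0,0,-40,0,0]
}}

```text
time: 9.0
tool_pos: [531.9, 123.8, 258.4]
tcp_rot: [3.141, 0.005, 3.033]
contact_force: [-0.6, -0.7, -1.0]
grip_width: 0.5
finger_force: 0.0
```

```bash
python3 - <<'E'
from h import *
im=capture("side");b=im[165:265,210:335,::-1];c=capture("top")[155:245,175:300,::-1]
r=lambda x:cv2.resize(x,(500,400) if x.shape[0]==100 else (500,360),interpolation=cv2.INTER_CUBIC)
cv2.imwrite("pics/s3.png",cv2.resize(np.vstack([r(b),r(c)]),(395,600)));print(get_obs()["tool_pos"])
E
```

```text
[528.11911984 122.56742553 252.91393338]
```

View pics/s3.png

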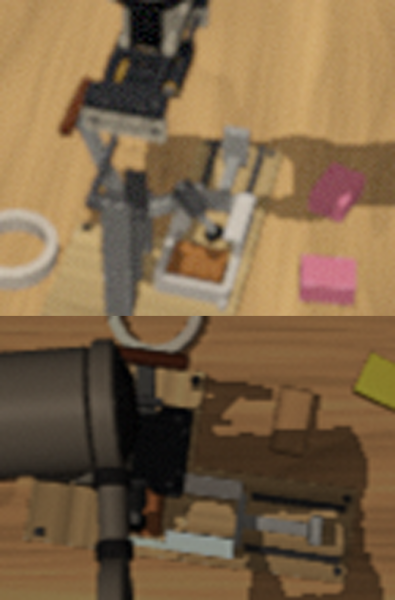

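The slide has sprung back and the blank has stayed on the bed at (195,262). The finger is above the gap beside the catch tab. I'll go down and push the catch over.

>>> {"fn": "step_arm", "kwargs": {
  "deltas": [0,0,-18,0,0,0,0,-18,0,0,0,0,-14,0,0,0.8,7,0,0,0,0.8,7,0,0,0,0.8,7,0,0,0,0.8,7,0,0,0,0.8,7,0,0,0,0.8,7,0,0,0,0.8,7,0,0,0]
}}

```text
time: 10.35
tool_pos: [536.4, 172.4, 206.8]
tcp_rot: [3.141, 0.0, 3.031]
contact_force: [-0.6, -1.7, 0.1]
grip_width: 0.7
finger_force: 0.7
```

>>> {"fn": "step_arm", "kwargs": {
  "deltas": [0.6,5,-4,0,0,0.6,5,-4,0,0,0.6,5,-4,0,0,0,0,-3,0,0,0,0,-3,0,0,0,0,-3,0,0,0,0,-3,0,0,0,0,-2,0,0,0,0,0,0,0,0,0,0,0,0]
}}

```text
time: 11.6
tool_pos: [538.3, 187.0, 181.4]
tcp_rot: [3.141, 0.001, 3.031]
contact_force: [-2.1, 0.9, 6.0]
grip_width: 0.1
finger_force: 3.2
```

>>> {"fn": "step_arm", "kwargs": {
  "deltas": [0,0,-1,0,0,0,0,-1,0,0,0,0,-1,0,0,0,0,0,0,0,0,0,0,0,0,0,0,0,0,0,0,0,0,0,0,0,0,0,0,0,0,0,0,0,0,0,0,0,0,0]
}}

```text
time: 12.85
tool_pos: [538.5, 187.0, 181.0]
tcp_rot: [3.14, 0.003, 3.031]
contact_force: [-7.0, 0.1, 22.1]
grip_width: 0.3
finger_force: 10.9
```

The catch is at its stop (22 N, no further travel). I'll go up, turn -90° and open over the crossbar.

>>> {"fn": "step_arm", "kwargs": {
  "deltas": [0,0,20,0,0,0,0,40,0,0,0,0,50,-10,0,10,-10,20,-10,40,12,-24,0,-10,60,12,-24,0,-10,60,12,-24,0,-10,60,12,-24,0,-10,60,13,-24,0,-10,60,0,-5,0,-10,60]
}}

```text
time: 14.1
tool_pos: [609.5, 49.8, 306.5]
tcp_rot: [-3.14, 0.001, 1.627]
contact_force: [0.5, -0.5, 0.8]
grip_width: 59.5
finger_force: 0.0
```

>>> {"fn": "step_arm", "kwargs": {
  "deltas": [0,0,0,-10,60,0,0,0,0,60,0,0,0,0,60,0,0,0,0,60,0,0,0,0,60,0,0,0,0,60,0,0,0,0,60,0,0,0,0,60,0,0,0,0,60,0,0,0,0,60]
}}

```text
time: 15.35
tool_pos: [609.2, 51.8, 307.7]
tcp_rot: [3.142, 0.0, 1.46]
contact_force: [-0.9, 0.2, 0.3]
grip_width: 60.1
finger_force: 0.0
```

```bash
python3 - <<'E'
from h import *
im=capture("side");b=im[165:265,210:335,::-1];c=capture("top")[155:245,175:300,::-1]
r=lambda x:cv2.resize(x,(500,400) if x.shape[0]==100 else (500,360),interpolation=cv2.INTER_CUBIC)
cv2.imwrite("pics/s4.png",cv2.resize(np.vstack([r(b),r(c)]),(395,600)));o=get_obs();print(o["tool_pos"],o["tcp_rot"],o["joint_positions"])
E
```

```text
[609.15532794  51.85111173 307.73307849] [3.14152758e+00 3.92118557e-05 1.46016616e+00] [-4.03573349e-02  4.65706388e-01  1.11267505e+00 -4.36855326e-05
  1.56314906e+00  7.02731633e-02]
```

View pics/s4.png

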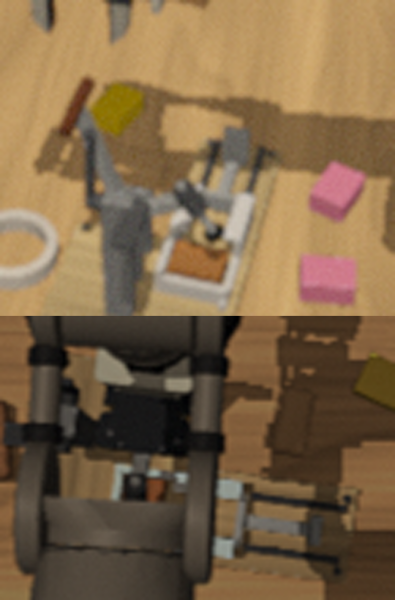

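The catch bar now stands upright at (90,165), and the fingers are above the crossbar. I'll descend and pinch it off-centre, away from the stem.

>>> {"fn": "step_arm", "kwargs": {
  "deltas": [0,0,-25,0,60,0,0,-25,0,60,0,0,-25,0,60,0,0,-20,0,60,0,0,0,0,60,0,0,0,0,30,0,0,0,0,0,0,0,0,0,0,0,0,0,0,0,0,0,0,0,0]
}}

```text
time: 16.7
tool_pos: [609.5, 51.8, 213.0]
tcp_rot: [3.141, -0.0, 1.46]
contact_force: [1.0, 0.3, 0.1]
grip_width: 15.4
finger_force: 30.1
```

>>> {"fn": "step_arm", "kwargs": {
  "deltas": [-7.7,0.9,2.6,0,0,-7.8,0.9,2.2,0,0,-8,0.9,1.7,0,0,-8.1,1,1.3,0,0,-8.1,1,0.9,0,0,-8.1,1,0.4,0,0,-8.1,1,-0.1,0,0,-8.2,1,-0.5,0,0,0,0,0,0,0,0,0,0,0,0]
}}

```text
time: 17.95
tool_pos: [545.2, 59.7, 221.3]
tcp_rot: [3.141, -0.0, 1.46]
contact_force: [4.7, 1.8, 0.4]
grip_width: 15.0
finger_force: 30.0
```

>>> {"fn": "step_arm", "kwargs": {
  "deltas": [-5,0.6,-0.6,0,0,-5,0.6,-0.8,0,0,-4,0.5,-0.7,0,0,-2,0.2,-0.4,0,0,-1,0.1,-0.2,0,0,-1,0.1,-0.2,0,0,0,0,0,0,0,0,0,0,0,0,0,0,0,0,0,0,0,0,0,0]
}}

```text
time: 19.2
tool_pos: [530.3, 61.5, 219.3]
tcp_rot: [3.134, -0.001, 1.46]
contact_force: [11.6, 1.8, -1.4]
grip_width: 15.0
finger_force: 30.0
```

>>> {"fn": "step_arm", "kwargs": {
  "deltas": [-1,0.1,-0.2,0,0,-1,0.1,-0.2,0,0,-1,0.1,-0.2,0,0,0,0,0,0,0,0,0,0,0,0,0,0,0,0,0,0,0,0,0,0,0,0,0,0,0,0,0,0,0,0,0,0,0,0,0]
}}

```text
time: 20.45
tool_pos: [528.9, 61.6, 219.1]
tcp_rot: [3.13, -0.001, 1.46]
contact_force: [18.5, 0.6, -2.7]
grip_width: 14.8
finger_force: 30.0
```

>>> {"fn": "step_arm", "kwargs": {
  "deltas": [-1,0.1,-0.2,0,0,-0.8,0.1,-0.1,0,0,0,0,0,0,0,0,0,0,0,0,0,0,0,0,0,0,0,0,0,0,0,0,0,0,0,0,0,0,0,0,0,0,0,0,0,0,0,0,0,0]
}}

```text
time: 21.7
tool_pos: [528.8, 61.6, 219.1]
tcp_rot: [3.126, -0.001, 1.459]
contact_force: [24.5, 1.6, -3.8]
grip_width: 14.8
finger_force: 30.0
```

```bash
python3 - <<'E'
from h import *
im=capture("side");b=im[165:265,190:315,::-1]
cv2.imwrite("pics/s5.png",cv2.resize(b,None,fx=5,fy=5,interpolation=cv2.INTER_CUBIC));o=get_obs();print(o["tool_pos"],o["contact_force"])
E
```

```text
[528.82555757  61.62600855 219.08655411] [24.14237654  1.14480919 -4.23611353]
```

View pics/s5.png

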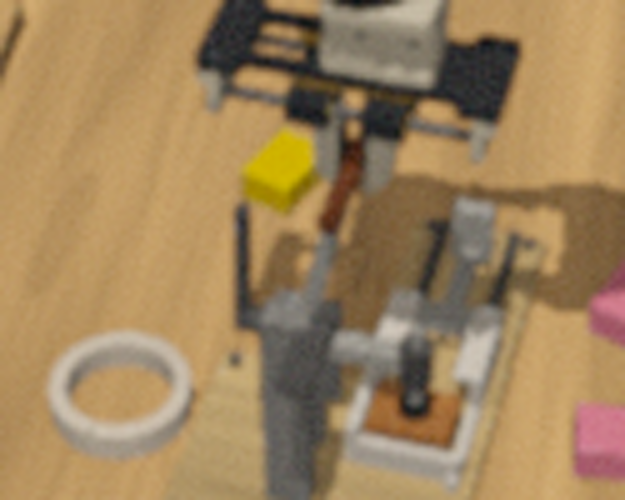

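The lever is at its stop: force rose to 24 N with no movement. The pad presses on the blank at (413,405), the catch bar stands upright at (243,260), and the slide is back. I'll hand the job in.

```bash
python3 -c "
from plant import *
print(close_job())"
```

```text
the job is handed in; nothing more can be done
None
```

The job is handed in at about 22 s: the blank was ejected onto the bed, the slide sprang back, the catch was flipped to its stop, and the lever is held at its stop with the pad pressing on the blank; the result of the judging was not shown.

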